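# Stop the carving vise from rocking

### The job

The carving vise rocks on the bench because one of its four feet has lost its pad. Press down on the corners of its base plate with a fingertip until you find the one that sinks, push that corner's wooden wedge flat along the bench, thin end first, in under the foot until it is snug, then press that corner once more to make sure it now stands firm. Lift nothing, do not shift the vise, and leave the other three wedges and the things around as they are.

Things in the scene. Friction and masses are not known exactly. Their poses are not given: they have to be found in the camera images.
- vise: Carver's ball vise with a wooden puppet head, 4 kg, 240 mm high, loose on the bench. Green steel base plate 200 (its x) x 230 mm (its y), 8 mm thick, on four round steel feet 24 mm across, 12 mm tall, at x +-80, y +-95 mm. Vise in the middle, 84 mm across (tommy bar along x 106 mm). Origin: middle of the plate, level with the undersides of the feet, 4.5 mm above the bench; yaw within 0.2 rad
- corner_near_left (a point): Plate top above the centre of the foot on the robot's side, to the robot's left (vise-frame -x, +y), 20 mm in from both edges, 24.5 mm above the bench when level. Three feet stand firm on hidden rubber pads 4.5 mm thick, 16 mm across; one of the four lacks its pad: pressed here its corner yields at about 3 N, sinks 4 mm till the foot meets the bench, and rises when let go
- corner_near_right (a point): Plate top above the centre of the foot on the robot's side, to the robot's right (vise-frame -x, -y), 20 mm in from both edges, 24.5 mm above the bench when level. Three feet stand firm on hidden rubber pads 4.5 mm thick, 16 mm across; one of the four lacks its pad: pressed here its corner yields at about 3 N, sinks 4 mm till the foot meets the bench, and rises when let go
- corner_far_left (a point): Plate top above the centre of the foot on the far side, to the robot's left (vise-frame +x, +y), 20 mm in from both edges, 24.5 mm above the bench when level. Three feet stand firm on hidden rubber pads 4.5 mm thick, 16 mm across; one of the four lacks its pad: pressed here its corner yields at about 3 N, sinks 4 mm till the foot meets the bench, and rises when let go
- corner_far_right (a point): Plate top above the centre of the foot on the far side, to the robot's right (vise-frame +x, -y), 20 mm in from both edges, 24.5 mm above the bench when level. Three feet stand firm on hidden rubber pads 4.5 mm thick, 16 mm across; one of the four lacks its pad: pressed here its corner yields at about 3 N, sinks 4 mm till the foot meets the bench, and rises when let go
- wedge_near_left: Loose hardwood wedge lying flat beside the foot on the robot's side, to the robot's left (vise-frame -x, +y), thin end 3 to 12 mm from the foot and pointing at it; 55 mm long, 26 wide, 10 mm thick at the blunt end, 1.5 at the thin end. Origin: middle of its underside, x axis to the thin end. Pushed on the blunt end it slides easily; over about 15 N, once jammed, the vise may slide too
- wedge_near_right: Loose hardwood wedge lying flat beside the foot on the robot's side, to the robot's right (vise-frame -x, -y), thin end 3 to 12 mm from the foot and pointing at it; 55 mm long, 26 wide, 10 mm thick at the blunt end, 1.5 at the thin end. Origin: middle of its underside, x axis to the thin end. Pushed on the blunt end it slides easily; over about 15 N, once jammed, the vise may slide too
- wedge_far_left: Loose hardwood wedge lying flat beside the foot on the far side, to the robot's left (vise-frame +x, +y), thin end 3 to 12 mm from the foot and pointing at it; 55 mm long, 26 wide, 10 mm thick at the blunt end, 1.5 at the thin end. Origin: middle of its underside, x axis to the thin end. Pushed on the blunt end it slides easily; over about 15 N, once jammed, the vise may slide too
- wedge_far_right: Loose hardwood wedge lying flat beside the foot on the far side, to the robot's right (vise-frame +x, -y), thin end 3 to 12 mm from the foot and pointing at it; 55 mm long, 26 wide, 10 mm thick at the blunt end, 1.5 at the thin end. Origin: middle of its underside, x axis to the thin end. Pushed on the blunt end it slides easily; over about 15 N, once jammed, the vise may slide too
- tip_near_left (a point): Middle of the thin end of wedge_near_left, on the bench, 27.5 mm along the wedge's x from its origin. Under a padless foot the wedge jams with this point about 19 mm in from the foot's outer edge (7 mm past the foot's centre), its blunt end then some 27 mm outside the plate; a foot's pad stops it 4 mm in
- tip_near_right (a point): Middle of the thin end of wedge_near_right, on the bench, 27.5 mm along the wedge's x from its origin. Under a padless foot the wedge jams with this point about 19 mm in from the foot's outer edge (7 mm past the foot's centre), its blunt end then some 27 mm outside the plate; a foot's pad stops it 4 mm in
- tip_far_left (a point): Middle of the thin end of wedge_far_left, on the bench, 27.5 mm along the wedge's x from its origin. Under a padless foot the wedge jams with this point about 19 mm in from the foot's outer edge (7 mm past the foot's centre), its blunt end then some 27 mm outside the plate; a foot's pad stops it 4 mm in
- tip_far_right (a point): Middle of the thin end of wedge_far_right, on the bench, 27.5 mm along the wedge's x from its origin. Under a padless foot the wedge jams with this point about 19 mm in from the foot's outer edge (7 mm past the foot's centre), its blunt end then some 27 mm outside the plate; a foot's pad stops it 4 mm in
- glue_bottle: White glue bottle, 54 mm across, 130 mm tall, upright to the left of the work; origin under its centre. A bystander
- gouge: Carving gouge lying crosswise on the bench beyond the vise, 250 mm long, 26 mm thick, wooden handle; origin under its middle, x towards the blade. A bystander
- puppet_foot: Roughed-out wooden puppet foot with its shin, 75 by 32 mm, 89 mm tall, to the right of the work; origin under the middle of the foot. A bystander
- wax_tin: Wax tin, 66 mm across, 38 mm tall, beyond the vise; origin under its centre. A bystander

How it is judged (in metres and radians):
On the way, in this order (a step that is already met when the one before it is completed fails the run):
1. a fingertip presses the plate over the padless foot and that corner sinks at least 3 mm (contact force between the fingers and vise above 1.5 N and height (world z) of any of corner_near_left, corner_near_right, corner_far_left, corner_far_right below 0.0215 m), for 0.1 s.
2. the wedge of that corner is in under the foot by at least 14 mm, lying flat, with the plate not touched (contact force between the fingers and vise below 0.5 N and ((y of tip_near_left in the frame of vise below 0.093 m and x of tip_near_left in the frame of vise between -0.092 and -0.068 m and angle between wedge_near_left's own z axis and vertical below 0.1 rad) or (y of tip_near_right in the frame of vise above -0.093 m and x of tip_near_right in the frame of vise between -0.092 and -0.068 m and angle between wedge_near_right's own z axis and vertical below 0.1 rad) or (y of tip_far_left in the frame of vise below 0.093 m and x of tip_far_left in the frame of vise between 0.068 and 0.092 m and angle between wedge_far_left's own z axis and vertical below 0.1 rad) or (y of tip_far_right in the frame of vise above -0.093 m and x of tip_far_right in the frame of vise between 0.068 and 0.092 m and angle between wedge_far_right's own z axis and vertical below 0.1 rad))), for 0.2 s.
3. that corner is pressed again with at least 3 N and stays within 1.5 mm of level (contact force between the fingers and vise above 3 N and ((y of tip_near_left in the frame of vise below 0.093 m and x of tip_near_left in the frame of vise between -0.092 and -0.068 m and angle between wedge_near_left's own z axis and vertical below 0.1 rad and height (world z) of corner_near_left above 0.023 m and horizontal distance between the grasp point and corner_near_left below 0.05 m) or (y of tip_near_right in the frame of vise above -0.093 m and x of tip_near_right in the frame of vise between -0.092 and -0.068 m and angle between wedge_near_right's own z axis and vertical below 0.1 rad and height (world z) of corner_near_right above 0.023 m and horizontal distance between the grasp point and corner_near_right below 0.05 m) or (y of tip_far_left in the frame of vise below 0.093 m and x of tip_far_left in the frame of vise between 0.068 and 0.092 m and angle between wedge_far_left's own z axis and vertical below 0.1 rad and height (world z) of corner_far_left above 0.023 m and horizontal distance between the grasp point and corner_far_left below 0.05 m) or (y of tip_far_right in the frame of vise above -0.093 m and x of tip_far_right in the frame of vise between 0.068 and 0.092 m and angle between wedge_far_right's own z axis and vertical below 0.1 rad and height (world z) of corner_far_right above 0.023 m and horizontal distance between the grasp point and corner_far_right below 0.05 m))), for 0.1 s.
At the end, for the whole second after the job is handed in: The wedge of the corner that rocked lies flat with its thin end at least 14 mm in under the foot (and within 12 mm of the foot's centre line sideways), the other three wedges are within 6 mm of where they started, and the vise stands level and still (((y of tip_near_left in the frame of vise below 0.093 m and x of tip_near_left in the frame of vise between -0.092 and -0.068 m and angle between wedge_near_left's own z axis and vertical below 0.1 rad and distance of each of wedge_near_right, wedge_far_left, wedge_far_right from where it was at the start of the episode below 0.006 m) or (y of tip_near_right in the frame of vise above -0.093 m and x of tip_near_right in the frame of vise between -0.092 and -0.068 m and angle between wedge_near_right's own z axis and vertical below 0.1 rad and distance of each of wedge_near_left, wedge_far_left, wedge_far_right from where it was at the start of the episode below 0.006 m) or (y of tip_far_left in the frame of vise below 0.093 m and x of tip_far_left in the frame of vise between 0.068 and 0.092 m and angle between wedge_far_left's own z axis and vertical below 0.1 rad and distance of each of wedge_near_left, wedge_near_right, wedge_far_right from where it was at the start of the episode below 0.006 m) or (y of tip_far_right in the frame of vise above -0.093 m and x of tip_far_right in the frame of vise between 0.068 and 0.092 m and angle between wedge_far_right's own z axis and vertical below 0.1 rad and distance of each of wedge_near_left, wedge_near_right, wedge_far_left from where it was at the start of the episode below 0.006 m)) and angle between vise's own z axis and vertical below 0.012 rad and linear speed of vise below 0.02 m/s); the robot touches nothing.
It fails at once if a second wedge was pushed from its place (7 mm) (distance of each of wedge_near_left, wedge_near_right from where it was at the start of the episode above 0.007 m or distance of each of wedge_near_left, wedge_far_left from where it was at the start of the episode above 0.007 m or distance of each of wedge_near_left, wedge_far_right from where it was at the start of the episode above 0.007 m or distance of each of wedge_near_right, wedge_far_left from where it was at the start of the episode above 0.007 m or distance of each of wedge_near_right, wedge_far_right from where it was at the start of the episode above 0.007 m or distance of each of wedge_far_left, wedge_far_right from where it was at the start of the episode above 0.007 m).
It fails at once if a wedge was lifted off the bench (10 mm) (height (world z) of any of wedge_near_left, wedge_near_right, wedge_far_left, wedge_far_right above 0.01 m).
It fails at once if the vise was shifted or lifted: a corner of its plate moved over 15 mm (distance of any of corner_near_left, corner_near_right, corner_far_left, corner_far_right from where it was at the start of the episode above 0.015 m).
It fails at once if a bystander was moved over 15 mm (distance of any of glue_bottle, gouge, puppet_foot, wax_tin from where it was at the start of the episode above 0.015 m).
It also fails if it takes over 67 s, if anything falls off the work surface, if the arm or the gripper's body presses on something with over 40 N, if the wrist force passes 120 N, or if a joint passes its speed limit or range.

### The arm

A 6-joint arm with a two-finger parallel gripper is mounted at the origin on the work surface. World frame = base frame: x ahead of the robot, y to its left, z up, the work surface at z = 0. Lengths are in mm, angles in rad, forces in N, time in s.
With the tool pointing down it reaches from about 275 to 750 mm from the base axis. Payload 10.2 kg.
Tool frame: the origin (TCP) lies at the very end of the fingers, on their centre line; the grasp point (between the pads) lies 19 mm behind it (ctrl.hold_point_z is the distance from the TCP to the grasp point, in mm); z points along the fingers, y is the direction in which the jaws open and shut (so a half turn about z gives the same grasp; the last joint's range is limited). The gripper opens to 85 mm and grips with 20 to 120 N. Pads are 22 mm wide; open, the fingers measure 114 mm over their backs; the gripper's body (76 mm by 85 mm) begins 54 mm behind the grasp point. The pads swing forward as they close: fully open they stand 13 mm farther back than shut.
Start: joints at [-1.379, 0.313, 1.498, -0, 1.331, -0.223], TCP at [211.567, -480.49, 231.294] pointing down, gripper open.
Joint ranges: [-2.94, 2.94], [-0.97, 2.17], [0.19, 2.56], [-1.23, 4.37], [0.02, 3.11], [-2.88, 2.88]. Speed limits (rad/s): [2.39, 2.39, 3.01, 3.14, 3.14, 3.14].

### API

Orientations are given as a unit quaternion [w, x, y, z].
In Python, from rig import readout, cams, workorder, spotter, ctrl gives the robot as it stands.
- The arm moves only by the tool step_arm, never from a script. Its argument "plan" is text: rows parted by semicolons, each of 5 numbers parted by spaces: the shift along the tool's x, y, z in cm, then the turn about the tool's z in degrees, then the opening in per cent of the stroke, from 0 (shut) to 100 (fully open). In form: x y z twist gripper; .... A call has 1 to 10 rows; each row is the pose to reach, as a shift and turn from the pose commanded when the call began, along the tool's axes at that moment; what a row does not reach only later rows make up. A row lasts 1/10 s, in which the tool goes at most 50 mm and 8.59 degrees, less where a joint would pass 70% of its speed; a pose out of reach is approached as far as the arm can. A call with a gripper value outside its range is refused whole. The fingers move at their own pace and stop on an object; "grip_force" is the grip in N (left out, the last holds). Time passes only in rows, so rows that repeat a pose let the fingers close. It gives the time, the measured TCP pose, the force and the opening at its end, in the units of the state.
- readout.sense(): the state, without advancing time (a new reading comes with each control period).
- cams.capture(name): name is "scene" or "top" or "wrist"; returns (picture, depth): 420x560x3 uint8, red, green, blue; 420x560 float32, mm along the optical axis (not along the pixel's ray), 0 where there is no reading.
- cams.camera_info(name): a dict with "vfov" (degrees; the focal length in pixels is half the picture's height over the tangent of half this angle, whatever the lens; pixels are square), "cx", "cy" (the principal point, pixels), "k1" (the pictures are not rectified: a ray, as slopes to the right and down, at radius r is drawn at 1 + k1 r^2 times it, then the intrinsics apply), "rvec" (rotation vector, rad) and "tvec" (3), from world to camera coordinates, as OpenCV has them. Camera axes: x right, y down, z forward; pixel columns grow to the right and rows downward; lengths in mm; the calibration is good to about 2 mm. A picture is of the moment at which its call begins: read the wrist's pose just before it. camera_info takes no time and is no camera call; for the wrist camera it gives the pose at the moment of the call.
- workorder.finish_job(): hands the job in, once; it reports no verdict.
Trained networks look in the newest picture that a camera, given by its name, has taken for a name from the list of things; names that differ only in an ending like _2 or _b are one class to them, and where a whole thing is asked for, a point or a joint stands for the part that bears it (a point fixed in the world has none). Each returns a list of dicts, best first, with "conf" (0 to 1); they miss things now and then, are a little off and sometimes report something else, mostly with a low value. They report only what shows in the picture. A call takes as long as a camera call.
- spotter.regions_of(camera, target): "pixels" (420x560 bool, what is visible of it) and "extent" ([centre column, centre row, width, height] in pixels, round what is visible of it).
The state is a dict: "time_s": time; "joints": joint angles; "dq": joint speeds; "tau": joint torques, N m; "eef_pos": TCP position; "ee_rot": TCP orientation; "force": force on the tool from outside, world axes, zero at the start; "wrist_torque": the same for the moment, N m; "grip_width": opening from 0.0 (shut) to 1.0 (fully open).
Only numpy, scipy, OpenCV 4.12 (cv2) and the standard library are available. Lean on these libraries where they do the work, as an engineer would, in place of code of your own. Each camera call takes 0.05 s, during which the arm holds its last target. There are 200 camera calls.

## Working session

There is one attempt and no reset: what is moved stays moved. The work goes in short steps, Python scripts to look and compute and a tool call to move; the robot and the scene stay as the last step left them, time stands still between calls to the robot, and variables do not carry over. Pictures are saved under pics/ and viewed, about 8 in all and at most 12, crops included, and the job is handed in when it is done.

Besides the shell and the picture viewer there is one more tool, called after ">>>" in YAML: its name, and indented under it one key for each argument. step_arm: Moves the arm, as the interface text tells. Its arguments: {"type":"object","properties":{"plan":{"type":"string"},"grip_force":{"type":"number"}},"required":["plan"]}

```bash
mkdir -p pics; cat > h.py <<'E'
import numpy as np, cv2
from rig import readout, cams, workorder, spotter, ctrl
def K(ci): 
    f=210/np.tan(np.radians(ci['vfov'])/2); return f
def unproj(ci,u,v,d=None,z=None):
    f=K(ci); R=cv2.Rodrigues(np.array(ci['rvec'],float))[0]; t=np.array(ci['tvec'],float)
    u=np.atleast_1d(u).astype(float);v=np.atleast_1d(v).astype(float)
    xd=(u-ci['cx'])/f; yd=(v-ci['cy'])/f; x,y=xd.copy(),yd.copy()
    for _ in range(20):
        s=1+ci['k1']*(x*x+y*y); x,y=xd/s,yd/s
    ray=np.stack([x,y,np.ones_like(x)],1); C=-R.T@t; w=ray@R
    if d is None: d=(z-C[2])/w[:,2]
    return C+w*np.asarray(d).reshape(-1,1)
def proj(ci,P):
    f=K(ci); R=cv2.Rodrigues(np.array(ci['rvec'],float))[0]
    c=np.atleast_2d(P)@R.T+np.array(ci['tvec']); x=c[:,0]/c[:,2];y=c[:,1]/c[:,2]
    s=1+ci['k1']*(x*x+y*y); return np.stack([f*x*s+ci['cx'],f*y*s+ci['cy']],1)
def save(n,img): cv2.imwrite('pics/'+n,img[:,:,::-1])
E
python3 - <<'E'
from h import *
s=readout.sense(); print(s)
ims=[]
for c in ['top','scene']:
    im,d=cams.capture(c); np.savez(c,im=im,d=d); save(c+'0.png',im); ci=cams.camera_info(c); print(c,ci)
    for n in ['vise','wedge_near_left','wedge_near_right','wedge_far_left','wedge_far_right','glue_bottle','puppet_foot','gouge','wax_tin']:
        for r in spotter.regions_of(c,n)[:5]:
            m=r['pixels']; v,u=np.nonzero(m); dd=d[v,u]; k=dd>0
            P=unproj(ci,u[k],v[k],dd[k]); print(n,round(r['conf'],2),np.round(r['extent']),m.sum(),P.mean(0).round(),P.max(0).round(),P.min(0).round())
E
```

```text
{'time_s': 0.0, 'joints': array([-1.37937109e+00,  3.13450309e-01,  1.49844305e+00,  3.18712061e-05,
        1.33100775e+00, -2.23402416e-01]), 'dq': array([ 0.00115822,  0.00019659, -0.00031919, -0.00021983, -0.00059018,
       -0.0004612 ]), 'tau': array([-8.63926634e-04, -4.12272084e+01, -2.59747374e+01, -2.17188344e-04,
        4.13221103e-03, -1.71148531e-05]), 'eef_pos': array([ 211.53642188, -480.21353353,  230.7326746 ]), 'ee_rot': array([-6.53900228e-04,  9.78567328e-01,  2.05926092e-01,  2.59349882e-05]), 'force': array([-0.09108647, -0.67116059, -0.07852174]), 'wrist_torque': array([-0.07353493,  0.0580435 ,  0.01853278]), 'grip_width': 0.99920705093524}
top {'vfov': 49.533434905480966, 'cx': 283.3263422910071, 'cy': 209.63045189315574, 'k1': -0.06613618592106747, 'rvec': array([ 2.16159058, -2.21089267,  0.04053831]), 'tvec': array([  18.29020733,  587.17490802, 1241.88722305])}
vise 0.96 [276. 229.  98.  85.] 6138 [530.  19.  42.] [648. 149. 245.] [ 414. -110.   -5.]
vise 0.62 [335. 248.  17.  17.] 208 [ 480. -135.    6.] [ 497. -106.   25.] [ 462. -165.   -6.]
wedge_nea
[... 2193 characters left out ...]
00. -460.   -2.]
wedge_far_right 0.67 [250. 202.  19.  15.] 182 [ 634. -107.    7.] [650. -85.  17.] [ 618. -128.   -2.]
wedge_far_right 0.64 [316. 211. 125. 119.] 7701 [541.  37.  52.] [648. 154. 245.] [ 381. -119.   -3.]
glue_bottle 0.78 [464. 319.  34.  37.] 1031 [493. 424.  79.] [510. 450. 135.] [402. 395.  -2.]
puppet_foot 0.86 [214. 107.  31.  24.] 472 [ 546. -379.   42.] [ 573. -349.   93.] [ 504. -408.    5.]
puppet_foot 0.4 [385. 227.  24.  20.] 260 [428. 150.   7.] [443. 178.  15.] [407. 119.  -5.]
gouge 0.68 [264. 286.  74.  87.] 853 [748.  69.  19.] [759. 210.  32.] [726. -34.  -4.]
wax_tin 0.93 [192. 210.  31.  28.] 668 [ 764. -165.   33.] [ 794. -138.   46.] [ 730. -202.   -0.]
```

```bash
python3 - <<'E'
from h import *
from scipy.optimize import minimize
for c in ['top','scene']:
    q=np.load(c+'.npz'); im,d=q['im'],q['d']; ci=cams.camera_info(c)
    v,u=np.mgrid[0:420,0:560]; P=unproj(ci,u.ravel(),v.ravel(),d.ravel()).reshape(420,560,3)
    hsv=cv2.cvtColor(im,cv2.COLOR_RGB2HSV)
    box=(P[...,0]>390)&(P[...,0]<670)&(P[...,1]>-130)&(P[...,1]<170)
    g=box&(hsv[...,0]>35)&(hsv[...,0]<90)&(hsv[...,1]>60)&(P[...,2]<45)&(P[...,2]>15)
    g=cv2.morphologyEx(g.astype(np.uint8),cv2.MORPH_OPEN,np.ones((3,3)))>0
    vv,uu=np.nonzero(g); print(c,g.sum(), 'z',np.median(P[g][:,2]), hsv[g].mean(0))
    Q=unproj(ci,uu,vv,z=24.5)[:,:2]; r=cv2.minAreaRect(Q.astype(np.float32)); print(r)
    for n in ['near_left','near_right','far_left','far_right']:
        R=spotter.regions_of(c,'wedge_'+n)
        for k in R:
            if k['pixels'].sum()<350:
                b,a=np.nonzero(k['pixels']); Q=unproj(ci,a,b,z=5.)[:,:2]; r=cv2.minAreaRect(Q.astype(np.float32)); print(n,np.round(r[0],1),np.round(r[1]),round(r[2],1))
    x0,y0=(170,150) if c=='top' else (220,110)
    save(c+'c.png',cv2.resize(im[y0:y0+150,x0:x0+200],None,fx=4,fy=4,interpolation=cv2.INTER_CUBIC))
E
```

```text
top 5200 z 24.71659576567356 [ 64.45326923 106.15269231 100.01      ]
((531.1946411132812, 19.648757934570312), (198.3269805908203, 229.4241943359375), 10.024256706237793)
near_left [427.5 147.3] [47. 25.] 88.9
near_right [ 480.6 -135.5] [27. 56.] 12.7
far_left [584.5 177.6] [29. 56.] 12.7
far_right [ 634.  -108.1] [24. 50.] 12.8
scene 5603 z 25.617803129545337 [ 66.65893271 124.44636802 124.35820096]
((531.11181640625, 24.754669189453125), (199.91583251953125, 230.32473754882812), 9.903066635131836)
near_left [427.8 149.1] [29. 52.] 10.8
near_right [ 632.8 -106. ] [25. 45.] 11.2
near_right [ 479.9 -135.8] [31. 48.] 10.6
far_left [584.  181.7] [27. 55.] 13.3
far_right [ 632.9 -107.9] [29. 45.] 11.4
```

View pics/topc.png

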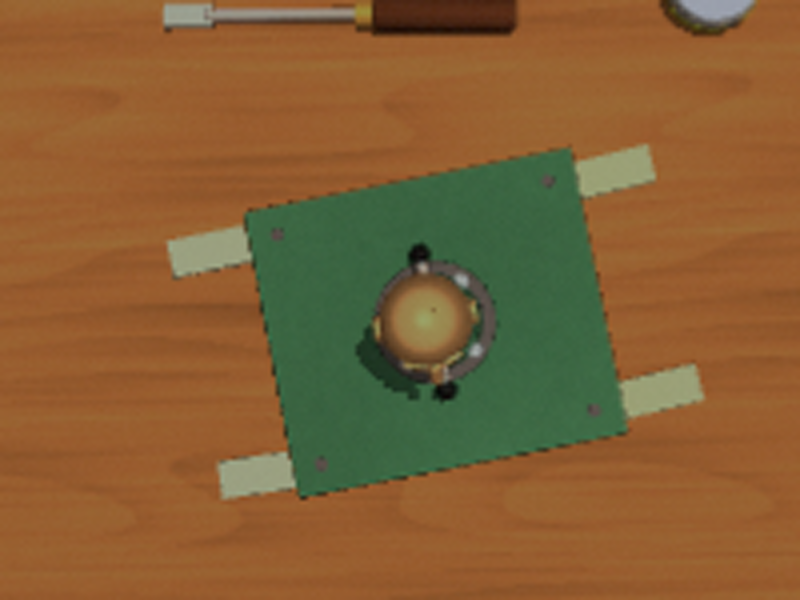

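>>> step_arm:
  plan: "39.4 -25.6 10 13.8 0;39.4 -25.6 10 13.8 0;39.4 -25.6 10 13.8 0;39.4 -25.6 10 13.8 0;39.4 -25.6 10 13.8 0;39.4 -25.6 10 13.8 0;39.4 -25.6 10 13.8 0;39.4 -25.6 10 13.8 0;39.4 -25.6 10 13.8 0;39.4 -25.6 10 13.8 0"

```text
time_s: 2.4
eef_pos: [469.9, -84.6, 130.7]
ee_rot: [-0.0, 0.996, 0.088, -0.0]
force: [0.9, -1.0, 0.2]
grip_width: -0.004
```

>>> step_arm:
  plan: "0 0 5 0 0;0 0 9 0 0;0 0 10 0 0;0 0 10.3 0 0;0 0 10.5 0 0;0 0 10.6 0 0;0 0 10.7 0 0;0 0 10.7 0 0"

```text
time_s: 3.2
eef_pos: [469.3, -87.6, 25.0]
ee_rot: [0.0, 0.996, 0.087, 0.001]
force: [0.1, 0.4, -0.5]
grip_width: 0.001
```

```bash
python3 - <<'E'
from h import *
im,d=cams.capture('wrist'); save('w1.png',im)
print(readout.sense()['force'],readout.sense()['eef_pos'])
E
```

```text
[ 0.14354875 -0.5365979   0.16300388] [469.21393679 -87.5701508   24.81793673]
```

View pics/w1.png

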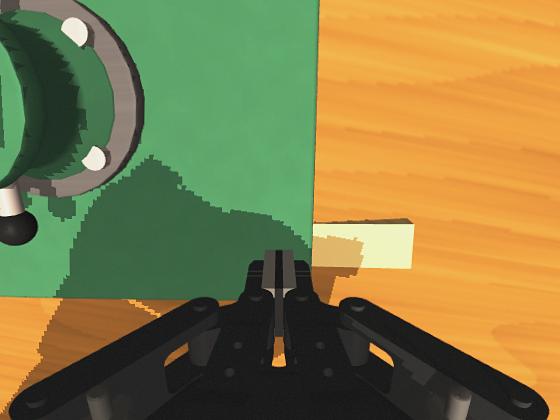

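The wrist picture shows the shut fingertips at about (280,255) on the plate corner, plate edge at col 315, and the near-right wedge at (312–414, 222–270). The position agrees with the map. Now I press.

>>> step_arm:
  plan: "0 0 0.1 0 0;0 0 0.1 0 0;0 0 0.2 0 0;0 0 0.2 0 0"

```text
time_s: 3.65
eef_pos: [469.3, -87.6, 24.3]
ee_rot: [0.0, 0.996, 0.087, 0.0]
force: [-9.3, 1.9, 25.6]
grip_width: -0.004
```

>>> step_arm:
  plan: "-1 0 -4 0 0;-4 -4 -4 0 0;-4 -9 -4 0 0;-4 -13.5 -4 0 0;-2 -17 -4 0 0;0 -19 -3 0 0;0 -19 -0.6 0 0;0 -19 -0.2 0 0;0 -19 -0.2 0 0"

```text
time_s: 4.55
eef_pos: [435.6, 99.5, 24.1]
ee_rot: [-0.0, 0.996, 0.087, -0.001]
force: [-0.5, -0.8, 0.2]
grip_width: -0.001
```

>>> step_arm:
  plan: "0 0 0.1 0 0;0 0 0.2 0 0;0 0 0.3 0 0;0 0 0.3 0 0"

```text
time_s: 4.95
eef_pos: [436.3, 99.5, 21.6]
ee_rot: [0.0, 0.996, 0.087, 0.0]
force: [-0.6, -1.1, 1.2]
grip_width: 0.0
```

>>> step_arm:
  plan: "0 0 0.05 0 0;0 0 0.1 0 0;0 0 0.1 0 0;0 0 0.1 0 0"

```text
time_s: 5.35
eef_pos: [436.2, 99.6, 20.6]
ee_rot: [0.0, 0.996, 0.087, 0.0]
force: [-1.4, -1.9, 5.2]
grip_width: 0.0
```

>>> step_arm:
  plan: "0 0 0.03 0 0;0 0 0.03 0 0;0 0 0.03 0 0"

```text
time_s: 5.65
eef_pos: [436.3, 99.6, 20.5]
ee_rot: [0.0, 0.996, 0.087, 0.0]
force: [-2.8, -2.3, 9.1]
grip_width: -0.002
```

>>> step_arm:
  plan: "0 0 -4 0 0;0 -3 -8 0 0;-2 -8 -8 0 0;-4 -11 -8 0 0;-4 -11 -8 0 0;-4 -11 -8 0 0"

```text
time_s: 6.25
eef_pos: [377.5, 201.5, 100.1]
ee_rot: [0.0, 0.996, 0.088, 0.0]
force: [0.1, -0.8, 0.6]
grip_width: -0.0
```

```bash
python3 - <<'E'
from h import *
s=readout.sense(); ci=cams.camera_info('wrist'); im,d=cams.capture('wrist'); 
print(s['eef_pos'],s['force'])
Ry=np.radians(10.05); C=np.array([531,20.]); R=np.array([[np.cos(Ry),-np.sin(Ry)],[np.sin(Ry),np.cos(Ry)]])
best=None
for r in spotter.regions_of('wrist','wedge_near_left'):
    m=r['pixels'];v,u=np.nonzero(m);dd=d[v,u];P=unproj(ci,u,v,dd); 
    k=(P[:,2]<14)&(P[:,2]>-3)
    print(r['conf'],r['extent'],m.sum(),np.median(P,0)); 
    q=cv2.minAreaRect(P[k,:2].astype(np.float32)); print(q); V=(cv2.boxPoints(q)-C)@R; print('vise frame',V.round(1))
    cv2.drawContours(im:=im.copy(),cv2.findContours(m.astype(np.uint8),0,2)[0],-1,(255,0,0),1)
# plate corner from green top
v,u=np.mgrid[0:420,0:560]; P=unproj(ci,u.ravel(),v.ravel(),d.ravel()); h=cv2.cvtColor(im,cv2.COLOR_RGB2HSV).reshape(-1,3)
k=(h[:,0]>35)&(h[:,0]<90)&(h[:,1]>60)&(P[:,2]>18)&(P[:,2]<30); G=(P[k,:2]-C)@R
print('plate edges x,y',np.percentile(G[:,0],[.5,1]),np.percentile(G[:,1],[99,99.5,99.9]), 'z',np.median(P[k,2]))
save('w2.png',im)
E
```

```text
[377.54661777 201.4893145  100.06296647] [ 0.07321909 -0.78989562  0.6465533 ]
0.7 [359.5, 158.1, 77.3, 41.4] 2657 [429.65785893 151.04064824   5.09316   ]
((428.46142578125, 148.2220916748047), (28.79469108581543, 56.69147491455078), 5.734622001647949)
vise frame [[-90.8 173.5]
 [-95.1 117. ]
 [-66.4 114.8]
 [-62.1 171.3]]
plate edges x,y [-97.04304226 -96.38953329] [119.05764656 119.23740401 119.55418805] z 23.826222072214236
```

View pics/w2.png

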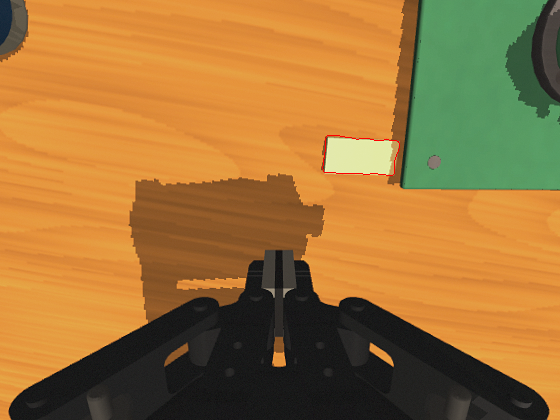

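>>> step_arm:
  plan: "2 0 2 0 0;4.05 0.5 5 0 0;4.05 0.5 8 0 0;4.05 0.5 9.3 0 0;4.05 0.5 9.5 0 0;4.05 0.5 9.55 0 0;4.05 0.5 9.55 0 0"

```text
time_s: 7.05
eef_pos: [419.2, 203.0, 5.3]
ee_rot: [-0.0, 0.996, 0.087, 0.001]
force: [-0.1, -0.0, -0.1]
grip_width: -0.001
```

```bash
cat > look.py <<'E'
from h import *
import sys
s=readout.sense(); ci=cams.camera_info('wrist'); im,d=cams.capture('wrist'); print(s['eef_pos'],s['force'])
Ry=np.radians(10.05); C=np.array([531,20.]); R=np.array([[np.cos(Ry),-np.sin(Ry)],[np.sin(Ry),np.cos(Ry)]])
print('tcp vise frame',(s['eef_pos'][:2]-C)@R)
h=cv2.cvtColor(im,cv2.COLOR_RGB2HSV).reshape(-1,3)
v,u=np.mgrid[0:420,0:560]; P=unproj(ci,u.ravel(),v.ravel(),d.ravel())
k=(h[:,0]>35)&(h[:,0]<90)&(h[:,1]>60)&(P[:,2]>18)&(P[:,2]<30); G=(P[k,:2]-C)@R
print('plate min x',np.percentile(G[:,0],1),'max y',np.percentile(G[:,1],99.5))
for r in spotter.regions_of('wrist','wedge_near_left')[:2]:
    m=r['pixels']; m=cv2.erode(m.astype(np.uint8),np.ones((3,3)))>0
    w=(P[m.ravel(),:2]-C)@R; z=P[m.ravel(),2]; w=w[(z>0)&(z<13)]
    print(r['conf'],m.sum(),'wedge x',np.percentile(w[:,0],[1,50,99]).round(1),'y',np.percentile(w[:,1],[1,50,99]).round(1))
save(sys.argv[1],im)
E
python3 look.py w3.png
```

```text
[419.19986122 203.02156945   5.27245721] [-0.14973727 -0.01675181 -0.14514398]
tcp vise frame [-78.14601984 199.72322224]
plate min x -95.91166866848032 max y 119.80657539019315
0.59 5094 wedge x [-90.4 -76.1 -63.7] y [118.5 147.8 172.1]
```

View pics/w3.png

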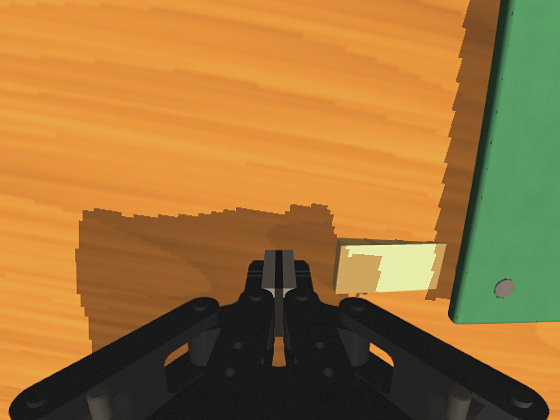

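>>> step_arm:
  plan: "0 0.8 0.1 0 0;0 1.4 0.1 0 0;0 1.7 0.1 0 0;0 2.0 0.1 0 0;0 2.3 0.1 0 0;0 2.6 0.1 0 0;0 2.6 0.1 0 0"

```text
time_s: 7.85
eef_pos: [423.0, 177.3, 3.5]
ee_rot: [0.0, 0.996, 0.087, -0.0]
force: [-0.2, -0.2, -0.0]
grip_width: 0.002
```

```bash
python3 look.py w4.png
```

```text
[422.99430371 177.33445849   3.51064801] [-0.18330849 -0.15223185 -0.01670836]
tcp vise frame [-78.89239386 173.76809964]
plate min x -95.52255546661544 max y 119.46888950580069
```

>>> step_arm:
  plan: "0 0.2 0 0 0;0 0.4 0 0 0;0 0.6 0 0 0;0 0.7 0 0 0;0 0.7 0 0 0"

```text
time_s: 8.45
eef_pos: [424.2, 170.5, 3.5]
ee_rot: [0.0, 0.996, 0.087, 0.0]
force: [0.6, -0.2, 0.8]
grip_width: -0.001
```

>>> step_arm:
  plan: "0 0.1 0 0 0;0 0.2 0 0 0;0 0.3 0 0 0;0 0.3 0 0 0"

```text
time_s: 8.85
eef_pos: [424.7, 167.7, 3.5]
ee_rot: [0.0, 0.996, 0.087, 0.0]
force: [0.3, -0.0, 0.6]
grip_width: 0.0
```

```bash
python3 look.py w5.png
```

```text
[424.68910289 167.68060725   3.51036773] [ 0.34696261 -0.00572954  0.62010475]
tcp vise frame [-78.90826957 163.96662342]
plate min x -95.23438954971371 max y 119.41711588246447
0.74 4058 wedge x [-89.1 -73.1 -63.2] y [114.6 134.5 157.1]
```

View pics/w5.png

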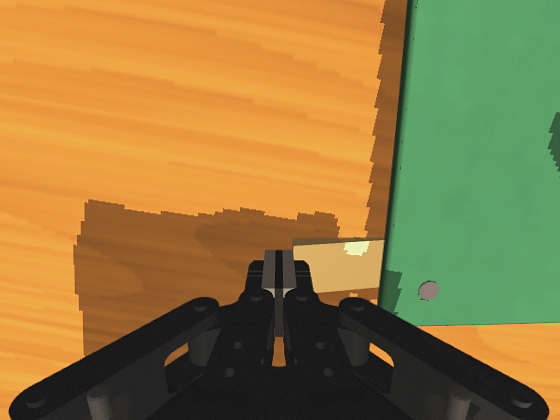

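The wedge is straight and its blunt end is against the fingertip at col 293; it is now entering under the plate at col 383. I'll continue slowly.

>>> step_arm:
  plan: "0 0.1 0 0 0;0 0.2 0 0 0;0 0.3 0 0 0;0 0.4 0 0 0;0 0.4 0 0 0"

```text
time_s: 9.45
eef_pos: [425.4, 163.7, 3.5]
ee_rot: [0.0, 0.996, 0.087, 0.0]
force: [-0.0, -0.3, 0.1]
grip_width: 0.001
```

>>> step_arm:
  plan: "0 0.1 0 0 0;0 0.2 0 0 0;0 0.2 0 0 0"

```text
time_s: 9.75
eef_pos: [425.7, 161.7, 3.5]
ee_rot: [0.0, 0.996, 0.087, 0.0]
force: [0.6, -0.3, 0.6]
grip_width: -0.002
```

>>> step_arm:
  plan: "0 0.1 0 0 0;0 0.1 0 0 0"

```text
time_s: 9.95
eef_pos: [425.9, 160.8, 3.5]
ee_rot: [0.0, 0.996, 0.087, -0.0]
force: [-0.3, 0.3, 0.0]
grip_width: 0.0
```

>>> step_arm:
  plan: "0 0.1 0 0 0;0 0.1 0 0 0"

```text
time_s: 10.15
eef_pos: [426.1, 159.8, 3.5]
ee_rot: [0.0, 0.996, 0.087, 0.0]
force: [0.7, 0.3, 0.9]
grip_width: 0.002
```

>>> step_arm:
  plan: "0 0.1 0 0 0;0 0.1 0 0 0"

```text
time_s: 10.35
eef_pos: [426.2, 158.8, 3.5]
ee_rot: [0.0, 0.996, 0.087, -0.0]
force: [-0.2, -0.5, 0.9]
grip_width: -0.001
```

>>> step_arm:
  plan: "0 0.1 0 0 0;0 0.1 0 0 0"

```text
time_s: 10.55
eef_pos: [426.4, 157.8, 3.5]
ee_rot: [-0.0, 0.996, 0.087, -0.0]
force: [-0.2, 0.1, 0.2]
grip_width: 0.003
```

```bash
python3 look.py w6.png
```

```text
[426.40995173 157.82413326   3.49120626] [-0.24184249  0.06550295  0.18552135]
tcp vise frame [-78.93385452 153.96108767]
plate min x -95.01654138472594 max y 119.20755051217786
0.89 2828 wedge x [-88.7 -72.1 -63.2] y [116.2 129.6 147. ]
```

View pics/w6.png

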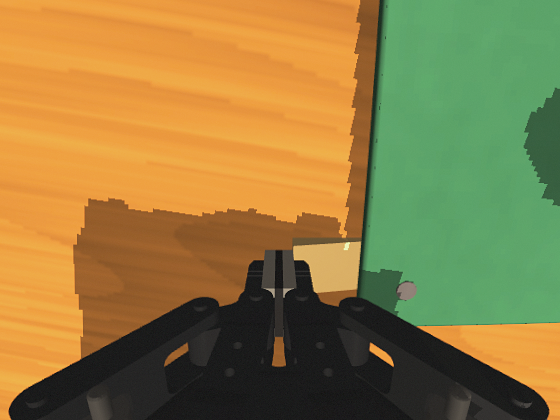

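Blunt end now about 28 mm outside the plate (cols 293–360), close to the expected 27 mm jam. I'll keep nudging until force rises.

>>> step_arm:
  plan: "0 0.1 0 0 0;0 0.1 0 0 0"

```text
time_s: 10.85
eef_pos: [426.6, 156.9, 3.5]
ee_rot: [-0.0, 0.996, 0.087, -0.0]
force: [0.5, -0.0, -0.3]
grip_width: -0.001
```

>>> step_arm:
  plan: "0 0.1 0 0 0;0 0.1 0 0 0"

```text
time_s: 11.05
eef_pos: [426.7, 155.9, 3.5]
ee_rot: [-0.0, 0.996, 0.087, -0.0]
force: [-0.5, 1.4, 0.7]
grip_width: 0.005
```

>>> step_arm:
  plan: "0 0.05 0 0 0;0 0.05 0 0 0"

```text
time_s: 11.25
eef_pos: [426.8, 155.5, 3.5]
ee_rot: [-0.0, 0.996, 0.087, -0.0]
force: [-0.2, 2.7, 0.8]
grip_width: -0.004
```

>>> step_arm:
  plan: "0 0.05 0 0 0;0 0.05 0 0 0"

```text
time_s: 11.45
eef_pos: [426.8, 155.1, 3.5]
ee_rot: [-0.0, 0.996, 0.087, -0.0]
force: [-0.6, 4.6, 0.2]
grip_width: -0.003
```

>>> step_arm:
  plan: "0 0.06 0 0 0;0 0.06 0 0 0"

```text
time_s: 11.65
eef_pos: [426.9, 154.6, 3.5]
ee_rot: [-0.0, 0.996, 0.087, -0.0]
force: [-1.9, 5.6, 1.1]
grip_width: -0.0
```

>>> step_arm:
  plan: "0 0.06 0 0 0;0 0.06 0 0 0"

```text
time_s: 11.85
eef_pos: [426.9, 154.2, 3.5]
ee_rot: [-0.0, 0.996, 0.087, -0.0]
force: [-0.9, 8.0, -0.3]
grip_width: 0.001
```

>>> step_arm:
  plan: "0 -0.5 0 0 0;0 -3 0 0 0;0 -4 -4 0 0;-4 -5 -8 0 0;-4 -5 -8 0 0;-4 -5 -8 0 0"

```text
time_s: 12.45
eef_pos: [379.1, 196.2, 84.2]
ee_rot: [0.0, 0.996, 0.087, 0.001]
force: [-0.2, 0.5, -0.5]
grip_width: -0.004
```

```bash
python3 look.py w7.png
```

```text
[379.10789515 196.24550906  84.22306683] [-0.21736891  0.53066334 -0.5080669 ]
tcp vise frame [-118.80528191  200.0474843 ]
plate min x -96.47730880198937 max y 119.27248967053042
0.56 1548 wedge x [-88.5 -75.9 -64. ] y [115.2 130.8 144.5]
```

View pics/w7.png

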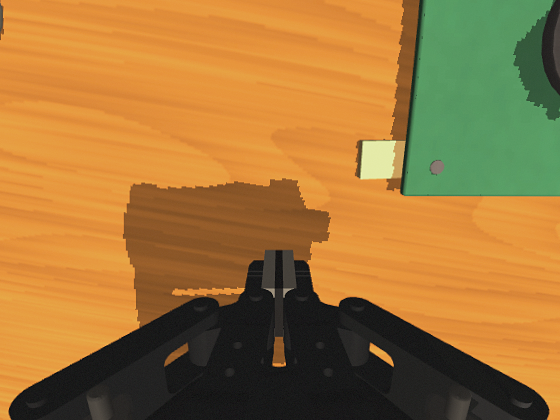

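The wedge sits straight with its blunt end (cols 357–403) about 26 mm outside the plate. The plate has not moved. Now I press the corner again.

>>> step_arm:
  plan: "3.9 3 0 0 0;3.9 7 0 0 0;3.9 10.5 0 0 0;3.9 10.5 2 0 0;3.9 10.5 5 0 0;3.9 10.5 5.6 0 0;3.9 10.5 5.8 0 0;3.9 10.5 5.8 0 0"

```text
time_s: 13.35
eef_pos: [435.7, 99.3, 25.1]
ee_rot: [-0.0, 0.996, 0.087, -0.001]
force: [0.3, -1.1, -0.9]
grip_width: 0.001
```

>>> step_arm:
  plan: "0 0 0.1 0 0;0 0 0.15 0 0;0 0 0.15 0 0"

```text
time_s: 13.65
eef_pos: [436.1, 99.4, 24.5]
ee_rot: [0.0, 0.996, 0.087, 0.0]
force: [-1.1, 0.3, 3.6]
grip_width: 0.001
```

>>> step_arm:
  plan: "0 0 0.03 0 0;0 0 0.03 0 0;0 0 0.03 0 0"

```text
time_s: 13.95
eef_pos: [436.1, 99.4, 24.4]
ee_rot: [0.0, 0.996, 0.087, 0.001]
force: [-2.6, -0.1, 9.1]
grip_width: -0.001
```

Firm at 24.4 mm under 9 N. I'll lift clear and check everything.

>>> step_arm:
  plan: "0 0 -2 0 0;0 0 -6 0 0;-4 -6 -9 0 0;-8 -10 -10 0 0;-9 -12 -10 0 0;-9 -12 -10 0 0;-9 -12 -10 0 0"

```text
time_s: 14.65
eef_pos: [325.9, 202.8, 124.1]
ee_rot: [-0.0, 0.996, 0.088, 0.001]
force: [0.5, -0.5, -0.1]
grip_width: -0.0
```

```bash
python3 - <<'E'
from h import *
s=readout.sense(); print(s['eef_pos'],s['force'])
im,d=cams.capture('top'); ci=cams.camera_info('top')
for n in ['near_left','near_right','far_left','far_right']:
    for k in spotter.regions_of('top','wedge_'+n)[:2]:
        if k['pixels'].sum()<350:
            b,a=np.nonzero(k['pixels']); Q=unproj(ci,a,b,z=5.)[:,:2]; print(n,np.round(cv2.minAreaRect(Q.astype(np.float32))[0],1))
x0,y0=170,150; save('top9.png',cv2.resize(im[y0:y0+150,x0:x0+200],None,fx=4,fy=4,interpolation=cv2.INTER_CUBIC))
E
```

```text
[325.87871917 202.77705675 124.09097207] [ 0.54162107 -0.48036415 -0.1416794 ]
near_right [ 480.6 -135.5]
far_left [584.2 176.9]
far_right [ 633.6 -107.8]
```

View pics/top9.png

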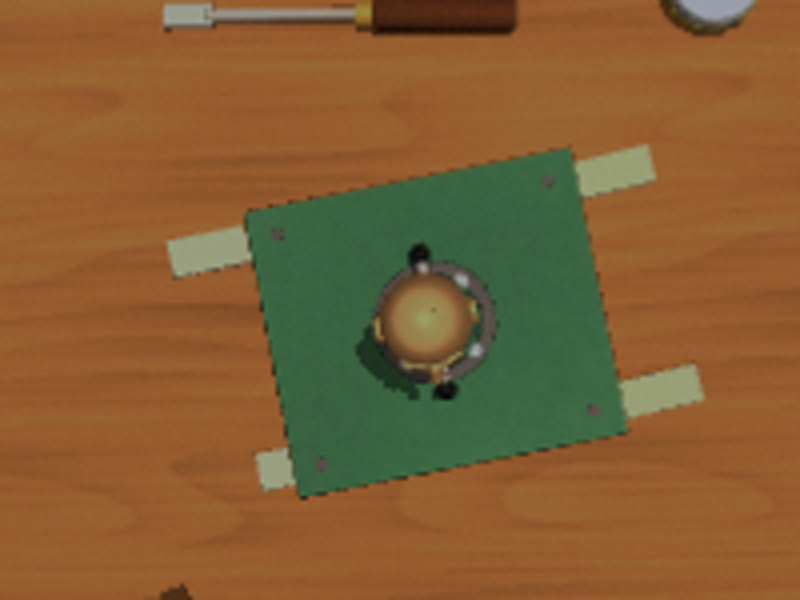

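The final top view shows only the near-left wedge moved, now at (258–295, 450–490). The plate and the other wedges are at the same pixels as before.

```bash
python3 -c "
from rig import workorder; print(workorder.finish_job())"
```

```text
the job is handed in; nothing more can be done
None
```

The near-left corner was the one that rocked. Its wedge is now snug under the foot, the corner stands firm, and the job is handed in at about 15 s (no verdict is reported).

- **Finding the corner:** The near-right corner held at 24.3 mm under about 25 N. The near-left one sank to 20.5 mm and bottomed out at 9 N. I did not press the two far corners after that.
- **Wedging:** I pushed the near-left wedge in with the shut fingertips, flat on the bench, until resistance rose to 8 N, below the 15 N at which the vise might slide. Its blunt end then stood about 26 mm outside the plate, which puts the thin end roughly 21 mm in under the foot.
- **Pressing again:** The same corner held at 24.4 mm under 9 N.
- **Last checks:** In the final top picture the other three wedges measured within 1 mm of where they started. The plate, gouge and wax tin were at the same pixels. The glue bottle and puppet foot were outside that view and not re-measured, but the arm never went near them. The arm was clear, with about zero force.
- **Disagreements:** Top, scene and wrist cameras differed by 3 to 5 mm on the plate's position, so I judged how far in the wedge was relative to the plate edge in the wrist view. In the final top picture the detector did not find the near-left wedge, which mostly lies under the plate; I confirmed it by eye.

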